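Load a board carrier into a test jig against its locators and close the contact head

ROBOT

A 6-joint arm with a two-finger parallel gripper is mounted at the origin on the work surface. World frame = base frame: x ahead of the robot, y to its left, z up, the work surface at z = 0. Lengths are in mm, angles in rad, forces in N, time in s.
With the tool pointing down it reaches from about 300 to 775 mm from the base axis. Payload 14.6 kg.
Tool frame: the origin (TCP) lies midway between the tips of the shut fingers; the grasp point (between the pads) lies 19 mm behind it (manip.hold_point_z is the distance from the TCP to the grasp point, in mm); z points along the fingers, y is the direction in which the jaws open and shut (so a half turn about z gives the same grasp; the last joint's range is limited). The gripper opens to 94 mm and grips with 3 to 60 N. Pads are 16 mm wide; open, the fingers measure 119 mm over their backs; the gripper's body (75 mm by 177 mm) begins 78 mm behind the grasp point.
Start: joints at [1.114, 0.3, 1.521, -0, 1.321, -0.067], TCP at [208.998, 508.733, 205.446] pointing down, gripper open.
Joint ranges: [-3.03, 3.03], [-0.79, 2.21], [0.23, 2.52], [-1.04, 4.18], [0, 3.07], [-2.55, 2.55]. Speed limits (rad/s): [2.22, 2.22, 2.57, 3.14, 3.14, 3.14].

INTERFACE

Orientations are given as [roll, pitch, yaw] about the fixed x, y, z axes, in that order (R = Rz(yaw) Ry(pitch) Rx(roll)).
In Python, from cell import manip gives the robot as it stands.
- The arm moves only by the shell command python3 -m crank 'ROWS' [OPENING] [FORCE]. ROWS is JSON, a list of rows, each an object with "offset": the shift along the world's x, y, z in m, a list of three; "spin": the turn about the world's z in degrees. In form: [{"offset": [dx, dy, dz], "spin": spin}, ...]. A call has exactly 8 rows; each row is the pose to reach, as a shift and turn from the pose measured when the call began; what a row does not reach only later rows make up. A row lasts 1/12 s, in which the tool goes at most 41.7 mm and 7.16 degrees, less where a joint would pass 70% of its speed; a pose out of reach is approached as far as the arm can. A call with a gripper value outside its range is refused whole. OPENING is the opening, from 0 (shut) to 1 (fully open), set as the call begins (- or left out, the last holds). The fingers move at their own pace and stop on an object; FORCE is the grip in N (left out, the last holds). Time passes only in rows, so rows that repeat a pose let the fingers close, or fill a call up. It gives the time, the measured TCP pose, the force and the opening at its end, in the units of the state.
- manip.read_state(): the state, without advancing time (a new reading comes with each control period).
- manip.camera(name): name is "side" or "top" or "wrist"; returns a dict with "pixels" (384x512x3 uint8, red, green, blue), "fx", "fy", "cx", "cy" (pixels), "extrinsics" (4x4, takes a point from world to camera coordinates); the wrist camera has in their place "hand_eye" (4x4, takes a point from camera to tool coordinates, whose origin is the TCP and whose axes are the flange's). Camera axes: x right, y down, z forward; pixel columns grow to the right and rows downward; lengths in mm; the calibration is good to about 2 mm. A picture is of the moment at which its call begins: read the wrist's pose just before it. There is no depth.
- manip.sign_off(): hands the job in, once; it reports no verdict.
Trained networks look in a picture, given as the dict that the camera call returned (one of the last four; its "shot" number tells which), for a name from the list of things; names that differ only in an ending like _2 or _b are one class to them, and where a whole thing is asked for, a point or a joint stands for the part that bears it (a point fixed in the world has none). Each returns a list of dicts, best first, with "conf" (0 to 1); they miss things now and then, are a little off and sometimes report something else, mostly with a low value. They report only what shows in the picture. A call takes as long as a camera call.
- manip.search_frame(picture, name): "location" ([x, y, z] in mm, in world coordinates, good to about 4 mm: the middle of the surface that is visible of it).
- manip.masks_of(picture, name): "mask" (384x512 bool, what is visible of it).
The state is a dict: "clock": time; "joints": joint angles; "qd": joint speeds; "effort": joint torques, N m; "eef_pos": TCP position; "eef_rot": TCP orientation; "wrist_force": force on the tool from outside, world axes, zero at the start; "moment": the same for the moment, N m; "finger_gap": finger opening in mm.
Only numpy, scipy, OpenCV 4.12 (cv2) and the standard library are available. Lean on these libraries where they do the work, as an engineer would, in place of code of your own. Each camera call takes 0.05 s, during which the arm holds its last target. There are 200 camera calls.

TASK

Load the board carrier into the test jig: lift it by its knob, lay it flat on the jig's base plate with the board at the end-stop end, and slide it gently home, by feel, so that it bears lightly on both locating pins and on the stop screw at the same time, and keep it pressed so for a second. Then leave it there, fully home, and swing the contact head all the way down so its probes rest on the board. Leave everything else on the bench where it is.

Things in the scene. Friction and masses are not known exactly. Their poses are not given: they have to be found in the camera images.
- carrier: Loose board carrier, 0.3 to 0.55 kg: a bare aluminium plate 100 mm (its x) by 160 mm (its y) by 8 mm, with a pull knob at its centre (its balance point), a circuit board on its +y half and a grey adapter box (70 x 38 mm, top 18 to 21 mm above the underside) on its -y half. Origin: centre of the plate's underside. Starts on the bench, turned up to 0.8 rad either way.
- knob (a point): Grip point on the axis of the carrier's upright round steel knob, 42 mm straight above the carrier's origin. The knob's stem is 18 mm across and straight from 14 to 51 mm above the plate's underside; its top is at 53 mm. A round stem lets the carrier swivel in a light grip.
- board (a point): Centre of the probed field on the carrier's yellow-green circuit board (76 x 60 mm, chips up to 6 mm tall), at (0, +42, +10) mm from the carrier's origin.
- jig: Test jig fixed to the bench, turned up to 0.2 rad: dark steel base plate, x -100 to +110 mm, y -110 to +116 mm, top 12 mm above the bench. Origin on the bench surface. x points away from the robot to pins and hinge, y to the end stop. A carrier that is home has the jig's yaw and its origin at x 0, y between -10 and +6 mm (as the stop screw is set), 12 mm above this origin.
- pin_right: Fixed upright steel dowel, 10 mm across, 17.5 mm above the base plate, at (+55, -50) mm from the jig's origin. Origin: its centre at the base plate's top. The carrier's +x edge bears on it. Pins and screw are rigid and meant for finger pressure: from 2 N on each seats the carrier, over 12 N is too much; a slow push builds about 4 N or more per mm of tool travel.
- pin_left: The same dowel at (+55, +50) mm from the jig's origin.
- end_stop: Steel block, 30 (x) by 14 (y) by 18 mm high, at (0, +99) mm from the jig's origin, with a round steel stop screw (10 mm across, axis along y, 6 mm above the base plate) standing out of its inner face (y = +92 mm) by 6 to 22 mm. The screw is locked; its setting differs each time and is not measured. Its flat end takes the carrier's +y edge. Origin: the block's centre at the base plate's top.
- head (a joint): Angle of the contact head, rad: 0 is fully down (level, hard stop), 1.5 to 1.75 is standing open as at the start. The head is an aluminium arm 40 mm wide on a stiff friction hinge: it stays where it is left, and about 3 to 5 N at its grip bar moves it. Closing swings the bar from above the hinge towards the robot side and down.
- hinge (a point): Point on the head's hinge axis, which runs along the jig's y: at (+82, +42) mm from the jig's origin, 50 mm above the bench.
- handle (a point): Grip point on the axis of the head's black round grip bar (12 mm thick, 120 mm long, parallel to the hinge axis, 160 mm from it): 41 mm from the bar's middle on the jig's +y side, bare for 18 mm either side. Moves with the head; with the head down it is at (-78, +83) mm from the jig's origin, 50 mm above the bench.
- probes: Six sprung brass probes under the head (one sprung block, 5 mm travel, 0.5 N per mm); with the head down on a home carrier they are pressed in about 3 mm on the board's gold strips. Origin: middle of the top of the block.
- screw_cup: Bystander: small steel cup, 32 mm across, 24 mm high, standing on the jig's base plate at its far right corner, about (+88, -92) mm from the jig's origin. Origin: its underside.
- screwdriver: Bystander: screwdriver 170 mm long lying between the carrier and the jig, along x. Origin: underside.
- solder_spool: Bystander: solder spool 52 mm across, 34 mm high. Origin: underside.
- flux_bottle: Bystander: dark bottle 36 mm across, 115 mm high. Origin: underside.
- multimeter: Bystander: hand multimeter 190 x 90 x 48 mm lying flat. Origin: underside.
- spare_board: Bystander: loose circuit board 75 x 55 mm lying flat. Origin: underside.
- brush: Bystander: brush 150 mm long lying flat. Origin: underside.

How it is judged:
By the outcome, as a careful person would: the job done as asked, in the order asked, and still so for the second after the job is handed in, with the robot touching nothing.
It also fails if it takes over 67 s, if anything falls off the work surface, if the arm or the gripper's body presses on something with over 40 N, if the wrist force passes 120 N, or if a joint passes its speed limit or range.

## Working session

There is one attempt and no reset: what is moved stays moved. The work goes in short steps, Python scripts to look and compute and a shell command to move; the robot and the scene stay as the last step left them, time stands still between calls to the robot, and variables do not carry over. Pictures are saved under pics/ and viewed, about 8 in all and at most 12, crops included, and the job is handed in when it is done.

```bash
mkdir -p pics; ls
python3 - <<'E'
from cell import manip
import cv2,numpy as np
print(manip.read_state())
for n in("top","side"):
    p=manip.camera(n); cv2.imwrite(f"pics/{n}1.png",cv2.cvtColor(p["pixels"],cv2.COLOR_RGB2BGR))
    print(n,p["fx"],p["fy"],p["cx"],p["cy"],np.round(p["extrinsics"],4).tolist())
    for k in("carrier","knob","board","jig","pin_right","pin_left","end_stop","hinge","handle","screw_cup","screwdriver","solder_spool","flux_bottle","multimeter","spare_board","brush"):
        try: print(k,[(np.round(d["location"]).tolist(),round(d["conf"],2)) for d in manip.search_frame(p,k)[:2]])
        except Exception as e: print(k,e)
print(manip.read_state()["clock"])
E
```

```text
pics
{'clock': 0.0, 'joints': array([ 1.11441540e+00,  3.00474446e-01,  1.52157740e+00, -3.62132773e-06,
        1.32071449e+00, -6.66029091e-02]), 'qd': array([ 0.0006655 ,  0.00123691, -0.00090044,  0.00148766,  0.00047574,
        0.00093102]), 'effort': array([ 7.18386782e-04, -5.31809235e+01, -3.52739024e+01,  7.09018763e-02,
        2.43633776e-02, -1.20955106e-04]), 'eef_pos': array([208.87844051, 508.50530967, 204.88605893]), 'eef_rot': array([-3.14042135e+00, -7.46125910e-05,  2.75181549e+00]), 'wrist_force': array([-0.38095962,  1.06375468, -0.16987255]), 'moment': array([ 0.02669172, -0.03926963,  0.00859846]), 'finger_gap': 94.05072082331554}
top 347.7588117076971 347.7588117076971 255.00663051368895 188.09552306377586 [[-0.0254, -0.9996, -0.0142, 0.7867], [-0.996, 0.0265, -0.0859, 537.5443], [0.0862, 0.012, -0.9962, 967.7823], [0.0, 0.0, 0.0, 1.0]]
carrier [([490.0, -296.0, 10.0], 0.97)]
knob [([490.0, -299.0, 5.0], 0.79)]
board [([489.0, -297.0, 11.0], 0.96)]
jig [([531.0, 201.0, 11.0], 0.77)]
pin_right []
pin_left []
end_stop [([517.0, 284.0, 30.0], 0.4)]
hinge [([616.
[... 560 characters left out ...]
, -0.7786, 142.7129], [0.2771, 0.7278, -0.6273, 1181.2217], [0.0, 0.0, 0.0, 1.0]]
carrier [([488.0, -308.0, 11.0], 0.59)]
knob [([490.0, -313.0, 4.0], 0.9)]
board [([485.0, -308.0, 7.0], 0.63)]
jig [([440.0, -99.0, 19.0], 0.68)]
pin_right [([596.0, 231.0, 136.0], 0.28)]
pin_left []
end_stop []
hinge [([609.0, 228.0, 152.0], 0.72), ([488.0, -312.0, 9.0], 0.66)]
handle [([613.0, 225.0, 152.0], 0.91)]
screw_cup [([609.0, 228.0, 145.0], 0.71)]
screwdriver [([444.0, -99.0, 18.0], 0.75)]
solder_spool [([696.0, -167.0, 34.0], 0.8)]
flux_bottle [([708.0, -282.0, 58.0], 0.66)]
multimeter [([487.0, -529.0, 39.0], 0.61)]
spare_board [([332.0, 376.0, 2.0], 0.69)]
brush [([547.0, 436.0, 17.0], 0.51)]
1.7
```

Run:
```python
import cv2
a=cv2.imread("pics/top1.png")
cv2.imwrite("pics/top1b.png",cv2.resize(a,(796,597),interpolation=cv2.INTER_CUBIC))
```

```text
(no output)
```

View pics/top1b.png

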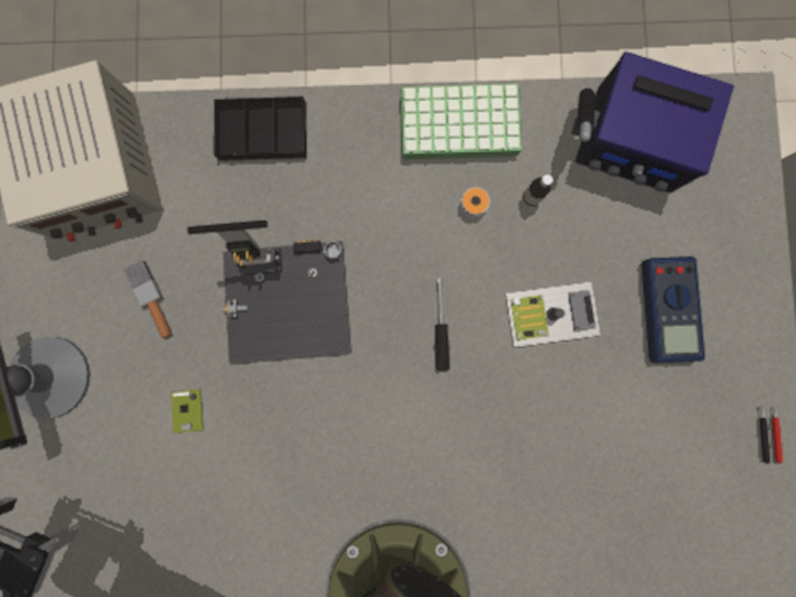

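View pics/side1.png

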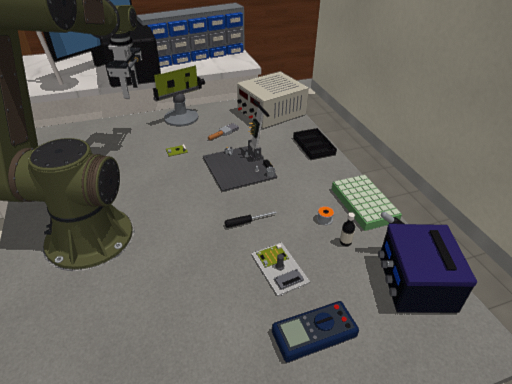

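```bash
cat > h.py <<'E'
from cell import manip
import cv2,numpy as np
from scipy.spatial.transform import Rotation as Ro
def cam(name):
    s=manip.read_state(); p=manip.camera(name)
    if name=="wrist":
        T=np.eye(4);T[:3,:3]=Ro.from_euler("xyz",s["eef_rot"]).as_matrix();T[:3,3]=s["eef_pos"]
        p["W"]=T@np.array(p["hand_eye"])
    else: p["W"]=np.linalg.inv(p["extrinsics"])
    return p
def back(p,uv,z):
    uv=np.atleast_2d(uv).astype(float)
    d=np.c_[(uv[:,0]-p["cx"])/p["fx"],(uv[:,1]-p["cy"])/p["fy"],np.ones(len(uv))]@p["W"][:3,:3].T
    c=p["W"][:3,3]
    return c+d*((z-c[2])/d[:,2])[:,None]
def proj(p,X):
    X=np.atleast_2d(X).astype(float); q=(X-p["W"][:3,3])@p["W"][:3,:3]
    return np.c_[q[:,0]/q[:,2]*p["fx"]+p["cx"],q[:,1]/q[:,2]*p["fy"]+p["cy"]]
def rect(p,name,z):
    ms=manip.masks_of(p,name)
    if not ms: return None
    m=ms[0]["mask"].astype(np.uint8)
    c=max(cv2.findContours(m,cv2.RETR_EXTERNAL,cv2.CHAIN_APPROX_NONE)[0],key=cv2.contourArea)[:,0]
    X=back(p,c,z)[:,:2].astype(np.float32)
    return cv2.minAreaRect(X),ms[0]["conf"]
def save(p,f,s=1.5): cv2.imwrite(f"pics/{f}.png",cv2.resize(cv2.cvtColor(p["pixels"],cv2.COLOR_RGB2BGR),None,fx=s,fy=s,interpolation=cv2.INTER_CUBIC))
def st():
    s=manip.read_state(); print("t",round(s["clock"],2),"pos",np.round(s["eef_pos"],2),"rot",np.round(s["eef_rot"],4),"F",np.round(s["wrist_force"],2),"M",np.round(s["moment"],3),"gap",round(s["finger_gap"],2),"j",np.round(s["joints"],3))
E
python3 - <<'E'
from h import *
p=cam("top")
print(np.round(back(p,np.array([[222,248],[343,241],[351,352],[229,362]])*512/796,12),0).tolist())
for n,z in(("carrier",8),("jig",12)): print(n,rect(p,n,z))
w=cam("wrist"); print(w["fx"],w["cx"],w["cy"],np.round(w["hand_eye"],3).tolist())
E
```

```text
[[631.0, 312.0, 12.0], [638.0, 85.0, 12.0], [431.0, 73.0, 12.0], [418.0, 298.0, 12.0]]
carrier (((491.1680908203125, -299.73065185546875), (102.22125244140625, 163.7091064453125), 6.845091342926025), 0.56)
jig (((551.6123657226562, 224.2523193359375), (267.3337097167969, 290.8001708984375), 4.435101509094238), 0.92)
273.3697565592779 254.67741240123343 189.41167895300174 [[0.0, -0.973, -0.231, 65.993], [1.0, -0.0, 0.001, -0.494], [-0.001, -0.231, 0.973, -179.217], [0.0, 0.0, 0.0, 1.0]]
```

```bash
python3 -m crank '[{"offset":[0.02,-0.022,0],"spin":3},{"offset":[0.045,-0.052,0],"spin":7},{"offset":[0.07,-0.082,0],"spin":11},{"offset":[0.095,-0.112,0],"spin":15},{"offset":[0.12,-0.142,0],"spin":19},{"offset":[0.145,-0.172,0],"spin":22},{"offset":[0.17,-0.202,0],"spin":25.7},{"offset":[0.195,-0.232,0],"spin":25.7}]' 0.45
python3 -m crank '[{"offset":[0.02,-0.025,0],"spin":0},{"offset":[0.04,-0.05,0],"spin":0},{"offset":[0.06,-0.075,0],"spin":0},{"offset":[0.07,-0.086,0],"spin":0},{"offset":[0.07,-0.086,0],"spin":0},{"offset":[0.07,-0.086,0],"spin":0},{"offset":[0.07,-0.086,0],"spin":0},{"offset":[0.07,-0.086,0],"spin":0}]'
python3 - <<'E'
from h import *
st(); p=cam("wrist"); save(p,"w1"); np.save("W1.npy",p["W"])
print(p["W"].round(3).tolist())
for k in("jig","pin_right","pin_left","end_stop","hinge","handle"):
    print(k,[(np.round(d["location"]).tolist(),round(d["conf"],2)) for d in manip.search_frame(p,k)[:2]])
E
```

```text
clock: 2.57
eef_pos: [404.9, 275.1, 205.7]
eef_rot: [3.141, 0.0, -3.079]
wrist_force: [0.3, -0.1, -0.3]
finger_gap: 44.5
clock: 3.23
eef_pos: [474.3, 189.9, 205.8]
eef_rot: [3.141, 0.001, -3.077]
wrist_force: [-2.0, -0.4, -0.1]
finger_gap: 42.6
t 3.23 pos [474.31 189.94 205.77] rot [ 3.1413e+00  5.0000e-04 -3.0774e+00] F [-1.95 -0.44 -0.1 ] M [-0.028  0.004  0.025] gap 42.6 j [ 0.309  0.212  1.63   0.     1.299 -1.326]
[[-0.064, 0.971, 0.231, 408.143], [0.998, 0.062, 0.016, 184.985], [0.001, 0.232, -0.973, 384.951], [0.0, 0.0, 0.0, 1.0]]
jig [([502.0, 198.0, 12.0], 0.77)]
pin_right []
pin_left [([570.0, 242.0, 18.0], 0.54)]
end_stop [([512.0, 288.0, 26.0], 0.78), ([440.0, -94.0, 26.0], 0.18)]
hinge [([600.0, 235.0, 136.0], 0.83)]
handle [([602.0, 235.0, 136.0], 0.84)]
```

View pics/w1.png

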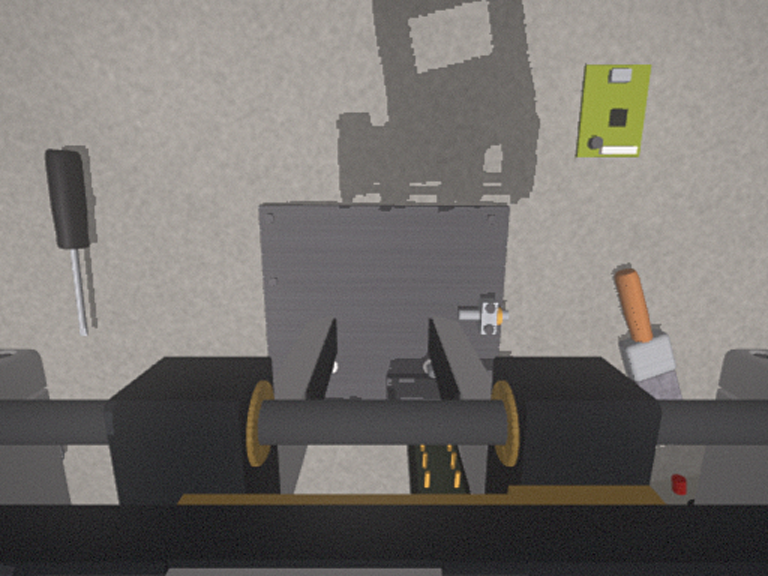

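Run:
```python
from h import *
from scipy.optimize import least_squares
p=cam("wrist"); p["W"]=np.load("W1.npy")
o=np.array([[260,204],[509,205],[428,366],[508,262]])/1.5
print(back(p,o[:2],12).round(1).tolist(), back(p,o[2],29.5).round(1),"screw end",back(p,np.array([459,314])/1.5,18).round(1),"block",back(p,np.array([489,317])/1.5,30).round(1))
J=np.array([[-100,-110,12],[-100,116,12],[55,50,29.5]])
def W(q): c,s=np.cos(q[2]),np.sin(q[2]); return J@np.array([[c,s,0],[-s,c,0],[0,0,1]])+[q[0],q[1],0]
r=least_squares(lambda q:(proj(p,W(q))-o[:3]).ravel(),[525,189,.058]); print(r.x,r.fun.round(2))
q=r.x;c,s=np.cos(q[2]),np.sin(q[2])
for n,a,z in(("scr",(459,314),18),("blk",(489,317),30)):
    X=back(p,np.array(a)/1.5,z)[0,:2]-q[:2]; print(n,c*X[0]+s*X[1],-s*X[0]+c*X[1])
# edge fit
g=cv2.cvtColor(p["pixels"],cv2.COLOR_RGB2GRAY).astype(float)
g=cv2.GaussianBlur(g,(3,3),0)
def fitrow():  # near edge: along columns, but avoid shadow cols 225..360
    P=[]
    for u in list(range(178,222)):
        col=g[128:145,u]; d=np.diff(col); k=d.argmin(); P.append((u,128.5+k))
    for u in range(178,336): pass
    return np.array(P)
P=back(p,fitrow(),12); print("near edge slope(part)",np.polyfit(P[:,1],P[:,0],1))
def fitcol(u0,u1,v0,v1,sgn):
    P=[]
    for v in range(v0,v1):
        d=sgn*np.diff(g[v,u0:u1]);k=d.argmax();P.append((u0+.5+k,v))
    return np.array(P)
P=back(p,fitcol(165,190,140,225,-1),12);print("right edge dy/dx",np.polyfit(P[:,0],P[:,1],1))
P=back(p,fitcol(328,348,140,195,1),12);print("left edge dy/dx",np.polyfit(P[:,0],P[:,1],1))
```

```text
[[430.3, 77.7, 12.0], [416.9, 299.8, 12.0]] [[568.4 238.9  29.5]] screw end [[519.4 264.9  18. ]] block [[516.8 289.7  30. ]]
[5.21681022e+02 1.89595867e+02 5.26825716e-02] [-2.42 -2.19  0.38 -0.85  2.14  3.82]
scr 1.6463307353696712 75.27845486571185
blk 0.4146684899404134 100.24680405052105
near edge slope(part) [-8.45016601e-02  4.34470742e+02]
right edge dy/dx [ 0.0598915  50.02107811]
left edge dy/dx [6.18700852e-02 2.74969097e+02]
```

```bash
python3 -m crank '[{"offset":[0.003,-0.03,0],"spin":0},{"offset":[0.008,-0.07,0],"spin":0},{"offset":[0.013,-0.11,0],"spin":0},{"offset":[0.018,-0.15,0],"spin":0},{"offset":[0.023,-0.19,0],"spin":0},{"offset":[0.028,-0.23,0],"spin":1},{"offset":[0.033,-0.27,0],"spin":2},{"offset":[0.038,-0.31,0],"spin":3}]'
python3 -m crank '[{"offset":[0.004,-0.04,0],"spin":0},{"offset":[0.008,-0.08,0],"spin":0},{"offset":[0.013,-0.12,0],"spin":0},{"offset":[0.018,-0.16,0],"spin":0},{"offset":[0.02,-0.18,0],"spin":0},{"offset":[0.02,-0.18,0],"spin":0},{"offset":[0.02,-0.18,0],"spin":0},{"offset":[0.02,-0.18,0],"spin":0}]'
python3 - <<'E'
from h import *
st(); p=cam("wrist"); save(p,"w2"); np.save("W2.npy",p["W"])
print(rect(p,"carrier",8))
for k in("carrier","knob","board"):
    print(k,[(np.round(d["location"],1).tolist(),round(d["conf"],2)) for d in manip.search_frame(p,k)[:2]])
E
```

```text
clock: 4.3
eef_pos: [512.6, -122.8, 205.9]
eef_rot: [3.141, 0.001, -3.025]
wrist_force: [0.8, -0.1, 0.7]
finger_gap: 42.1
clock: 4.97
eef_pos: [532.6, -302.1, 205.7]
eef_rot: [3.141, 0.001, -3.025]
wrist_force: [-0.1, 0.4, -0.6]
finger_gap: 42.2
t 4.97 pos [ 532.62 -302.09  205.73] rot [ 3.1411e+00  6.0000e-04 -3.0249e+00] F [-0.1   0.42 -0.58] M [ 0.007 -0.003  0.02 ] gap 42.18 j [-5.760e-01  4.400e-01  1.330e+00  1.000e-03  1.372e+00 -2.264e+00]
(((492.6260986328125, -299.86090087890625), (98.45716857910156, 159.92758178710938), 6.67851448059082), 0.89)
carrier [([489.1, -298.4, 9.1], 0.65)]
knob [([487.6, -298.2, 9.3], 0.83)]
board [([491.8, -301.3, 12.6], 0.87)]
```

View pics/w2.png

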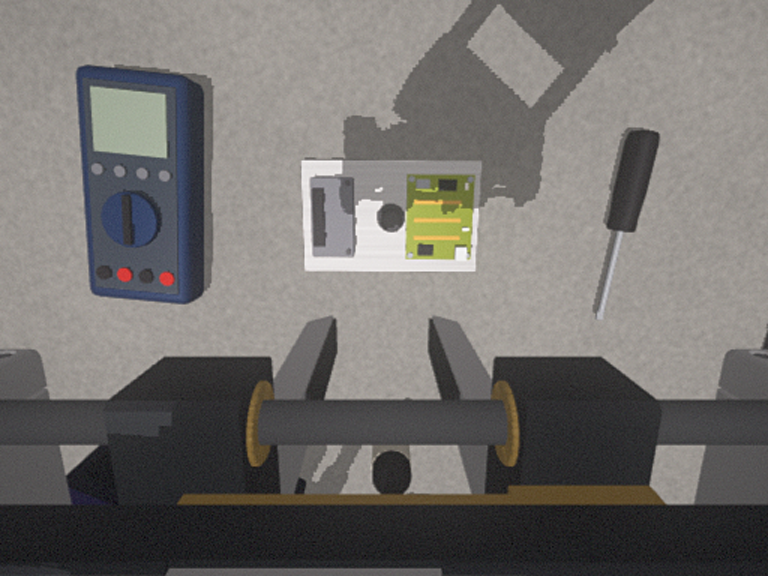

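Run:
```python
from h import *
p=cam("wrist"); p["W"]=np.load("W2.npy")
print(back(p,np.array([390.5,217])/1.5,53), back(p,np.array([[302,159],[482,160],[475,271],[305,271]])/1.5,8))
```

```text
[[ 489.54577334 -300.56645312   53.        ]] [[ 451.54953029 -382.751859      8.        ]
 [ 433.88244887 -225.1216402     8.        ]
 [ 533.14748991 -214.40314983    8.        ]
 [ 551.68754746 -372.74452847    8.        ]]
```

```bash
python3 -m crank '[{"offset":[-0.02,0.001,-0.01],"spin":0},{"offset":[-0.0416,0.002,-0.03],"spin":0},{"offset":[-0.0416,0.002,-0.065],"spin":0},{"offset":[-0.0416,0.002,-0.10],"spin":0},{"offset":[-0.0416,0.002,-0.13],"spin":0},{"offset":[-0.0416,0.002,-0.155],"spin":0},{"offset":[-0.0416,0.002,-0.172],"spin":0},{"offset":[-0.0416,0.002,-0.1797],"spin":0}]'
python3 -m crank '[{"offset":[0,0,0],"spin":0},{"offset":[0,0,0],"spin":0},{"offset":[0,0,0],"spin":0},{"offset":[0,0,0],"spin":0},{"offset":[0,0,0],"spin":0},{"offset":[0,0,0],"spin":0},{"offset":[0,0,0],"spin":0},{"offset":[0,0,0],"spin":0}]' 0 25
python3 -c "
from h import *
st()"
```

```text
clock: 5.93
eef_pos: [490.4, -299.2, 24.1]
eef_rot: [3.14, -0.001, -3.024]
wrist_force: [-0.8, 0.3, -0.2]
finger_gap: 42.2
clock: 6.6
eef_pos: [490.9, -299.5, 25.3]
eef_rot: [3.141, 0.0, -3.024]
wrist_force: [-0.9, 0.7, 7.2]
finger_gap: 17.6
t 6.6 pos [ 490.95 -299.55   25.34] rot [ 3.1408e+00  2.0000e-04 -3.0239e+00] F [-0.95  0.71  7.21] M [ 0.306  0.13  -0.005] gap 17.57 j [-6.120e-01  5.620e-01  1.603e+00  1.000e-03  9.780e-01 -2.301e+00]
```

```bash
python3 -m crank '[{"offset":[0,0,0.002],"spin":0},{"offset":[0,0,0.006],"spin":0},{"offset":[0,0,0.015],"spin":0},{"offset":[0,0,0.03],"spin":0},{"offset":[0,0,0.045],"spin":0},{"offset":[0,0,0.06],"spin":0},{"offset":[0,0,0.06],"spin":0},{"offset":[0,0,0.06],"spin":0}]' 0 40
python3 - <<'E'
from h import *
st(); p=cam("wrist"); save(p,"w3"); np.save("W3.npy",p["W"])
print(rect(p,"carrier",68))
p=cam("side"); save(p,"s3",1)
E
```

```text
clock: 7.27
eef_pos: [491.1, -299.7, 85.9]
eef_rot: [-3.142, 0.001, -3.024]
wrist_force: [-0.1, 0.4, -5.1]
finger_gap: 17.2
t 7.27 pos [ 491.1  -299.7    85.95] rot [-3.1415e+00  1.2000e-03 -3.0240e+00] F [-0.1   0.45 -5.07] M [0.017 0.026 0.024] gap 17.21 j [-6.120e-01  4.770e-01  1.569e+00  1.000e-03  1.094e+00 -2.301e+00]
(((487.84722900390625, -300.654052734375), (91.3239974975586, 159.9172821044922), 6.328641414642334), 0.64)
```

View pics/w3.png

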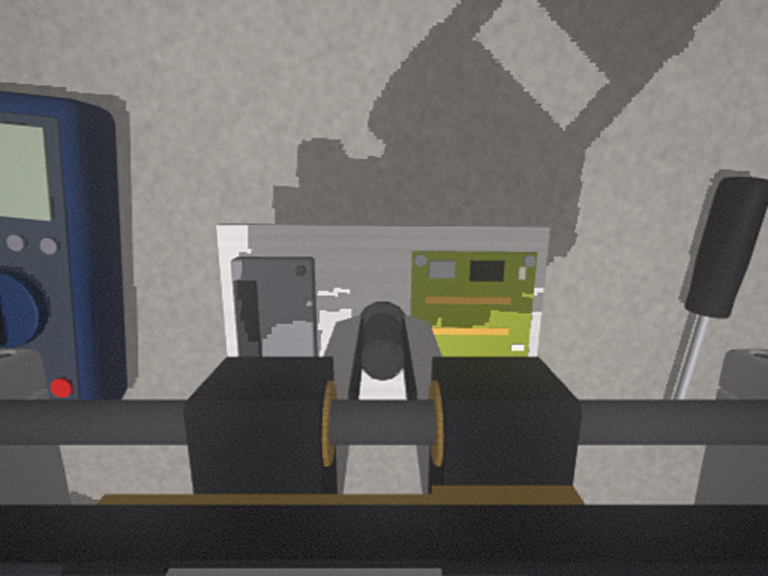

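Run:
```python
from h import *
p=cam("wrist"); p["W"]=np.load("W3.npy")
X=back(p,np.array([[217,225],[550,228]])/1.5,68.6);d=X[1]-X[0];print(X,np.hypot(*d[:2]),np.arctan2(-d[0],d[1]))
y=np.arctan2(-d[0],d[1]);m=X.mean(0)[:2];print("origin",m+50*np.array([np.cos(y),np.sin(y)]))
# refine edge
g=cv2.GaussianBlur(cv2.cvtColor(p["pixels"],cv2.COLOR_RGB2GRAY).astype(float),(3,3),0)
P=[]
for u in range(190,360): 
    c=np.diff(g[143:160,u]);k=np.abs(c).argmax();P.append((u,143.5+k))
P=np.array(P);X=back(p,P,68.6)
l=cv2.fitLine(X[:,:2].astype(np.float32),cv2.DIST_HUBER,0,.01,.01).ravel();l=l*np.sign(l[1]);print("yaw",np.arctan2(-l[0],l[1]))
```

```text
[[ 452.1930234  -383.87733738   68.6       ]
 [ 434.96677022 -226.0840963    68.6       ]] 158.7307491600344 0.10873915707856495
origin [ 493.28458286 -299.55446727]
yaw 0.117700174
```

```bash
python3 -m crank '[{"offset":[0,0.01,0],"spin":0},{"offset":[0.001,0.03,0],"spin":0},{"offset":[0.003,0.06,0],"spin":0},{"offset":[0.005,0.093,0],"spin":0},{"offset":[0.007,0.127,0],"spin":-1},{"offset":[0.009,0.161,0],"spin":-2},{"offset":[0.011,0.195,0],"spin":-3},{"offset":[0.012,0.229,0],"spin":-3.15}]'
python3 -m crank '[{"offset":[0.001,0.034,0],"spin":0},{"offset":[0.003,0.068,0],"spin":0},{"offset":[0.004,0.102,0],"spin":0},{"offset":[0.006,0.136,0],"spin":0},{"offset":[0.008,0.170,0],"spin":0},{"offset":[0.0095,0.2,0],"spin":0},{"offset":[0.01,0.224,0],"spin":0},{"offset":[0.01,0.237,0],"spin":0}]'
python3 - <<'E'
from h import *
st(); p=cam("wrist"); save(p,"w4"); np.save("W4.npy",p["W"])
for k in("end_stop","pin_left","pin_right"):
    print(k,[(np.round(d["location"],1).tolist(),round(d["conf"],2)) for d in manip.search_frame(p,k)[:2]])
E
```

```text
clock: 8.13
eef_pos: [501.9, -68.0, 84.0]
eef_rot: [3.139, -0.002, -3.08]
wrist_force: [0.6, 0.7, -6.0]
finger_gap: 17.1
clock: 8.8
eef_pos: [511.0, 171.9, 83.5]
eef_rot: [3.139, -0.002, -3.078]
wrist_force: [-0.8, -0.4, -5.6]
finger_gap: 16.9
t 8.8 pos [510.99 171.86  83.49] rot [ 3.1391e+00 -2.3000e-03 -3.0780e+00] F [-0.8  -0.36 -5.58] M [ 0.052 -0.025  0.014] gap 16.93 j [ 0.255  0.41   1.676  0.003  1.057 -1.381]
end_stop [([513.5, 283.6, 26.7], 0.92)]
pin_left []
pin_right [([450.8, 210.5, 14.9], 0.72), ([485.3, 419.7, 8.8], 0.61)]
```

View pics/w4.png

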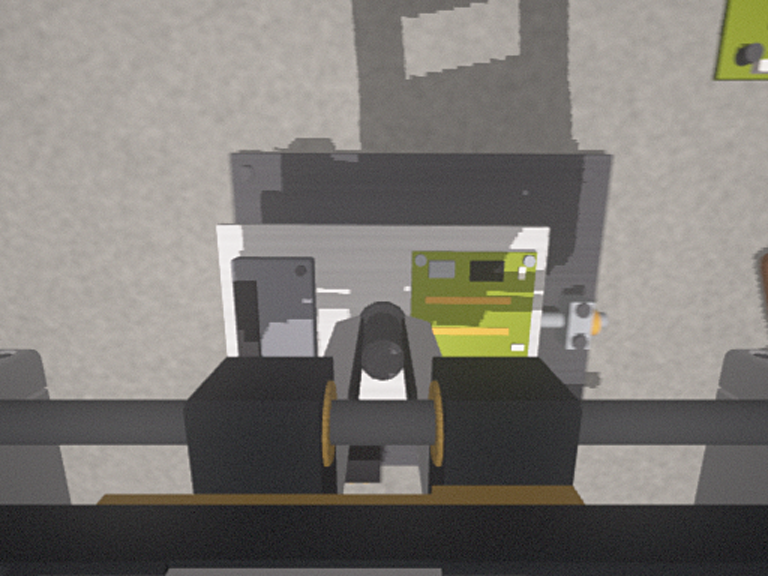

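Run:
```python
from h import *
p=cam("wrist"); p["W"]=np.load("W4.npy")
X=back(p,np.array([[231,152],[611,153]])/1.5,12);d=X[1]-X[0];y=np.arctan2(-d[0],d[1]);print(X,np.hypot(*d[:2]),y)
e=np.array([np.cos(y),np.sin(y)]);f=np.array([-e[1],e[0]])
o=X.mean(0)[:2]+100*e-3*f;print("jig",o)
b=back(p,np.array([583,326])/1.5,30)[0,:2]-o;print("block",b@e,b@f)
X=back(p,np.array([[217,225],[550,228]])/1.5,66.2);d=X[1]-X[0];print("car",np.arctan2(-d[0],d[1]),X.mean(0)[:2]+50*e)
st()
```

```text
[[430.66070048  78.22331351  12.        ]
 [416.98958684 300.01128062  12.        ]] 222.2089145448751 0.061562574850079425
jig [523.82027706 192.27534977]
block 0.4233099183178419 100.51808188889036
car 0.05452488937104251 [513.12231068 172.37466274]
t 9.05 pos [511.65 168.21  83.68] rot [ 3.1397e+00 -2.2000e-03 -3.0804e+00] F [ 0.4   0.17 -5.19] M [0.007 0.002 0.032] gap 17.26 j [ 0.248  0.409  1.677  0.003  1.057 -1.385]
```

```bash
python3 -m crank '[{"offset":[0,0,-0.005],"spin":0.2},{"offset":[0,0,-0.014],"spin":0.2},{"offset":[0,0,-0.024],"spin":0.2},{"offset":[0,0,-0.032],"spin":0.2},{"offset":[0,0,-0.038],"spin":0.2},{"offset":[0,0,-0.041],"spin":0.2},{"offset":[0,0,-0.0425],"spin":0.2},{"offset":[0,0,-0.0425],"spin":0.2}]'
python3 -m crank '[{"offset":[0,0,-0.0005],"spin":0},{"offset":[0,0,-0.001],"spin":0},{"offset":[0,0,-0.0015],"spin":0},{"offset":[0,0,-0.002],"spin":0},{"offset":[0,0,-0.0025],"spin":0},{"offset":[0,0,-0.003],"spin":0},{"offset":[0,0,-0.003],"spin":0},{"offset":[0,0,-0.003],"spin":0}]'
python3 -c "
from h import *
st()"
```

```text
clock: 9.72
eef_pos: [511.6, 168.2, 40.9]
eef_rot: [3.14, -0.003, -3.077]
wrist_force: [-0.1, 0.2, -5.7]
finger_gap: 17.2
clock: 10.38
eef_pos: [511.6, 168.2, 37.9]
eef_rot: [3.14, -0.003, -3.077]
wrist_force: [0.1, -0.2, -4.9]
finger_gap: 17.0
t 10.38 pos [511.59 168.21  37.89] rot [ 3.1398e+00 -2.6000e-03 -3.0769e+00] F [ 0.12 -0.16 -4.87] M [ 0.023  0.019 -0.012] gap 16.98 j [ 0.248  0.476  1.704  0.003  0.963 -1.389]
```

```bash
python3 -m crank '[{"offset":[0,0,-0.0002],"spin":0},{"offset":[0,0,-0.0004],"spin":0},{"offset":[0,0,-0.0006],"spin":0},{"offset":[0,0,-0.0008],"spin":0},{"offset":[0,0,-0.001],"spin":0},{"offset":[0,0,-0.001],"spin":0},{"offset":[0,0,-0.001],"spin":0},{"offset":[0,0,-0.001],"spin":0}]'
python3 -c "
from h import *
st()"
```

```text
clock: 11.05
eef_pos: [511.9, 168.3, 37.4]
eef_rot: [3.14, -0.002, -3.077]
wrist_force: [-1.7, -0.8, 6.2]
finger_gap: 16.9
t 11.05 pos [511.9  168.26  37.36] rot [ 3.1396e+00 -1.7000e-03 -3.0769e+00] F [-1.74 -0.85  6.19] M [-0.157  0.329 -0.021] gap 16.86 j [ 0.248  0.477  1.704  0.003  0.962 -1.389]
```

```bash
python3 -m crank '[{"offset":[0,0,0],"spin":0},{"offset":[0,0,0],"spin":0},{"offset":[0,0,0],"spin":0},{"offset":[0,0,0],"spin":0},{"offset":[0,0,0],"spin":0},{"offset":[0,0,0],"spin":0},{"offset":[0,0,0],"spin":0},{"offset":[0,0,0],"spin":0}]' 0.27
python3 -c "
from h import *
st()"
python3 -m crank '[{"offset":[0,0,0],"spin":0},{"offset":[0,0,0],"spin":0},{"offset":[0,0,0],"spin":0},{"offset":[0,0,0],"spin":0},{"offset":[0,0,0],"spin":0},{"offset":[0,0,0],"spin":0},{"offset":[0,0,0],"spin":0},{"offset":[0,0,0],"spin":0}]' 0 15
python3 -c "
from h import *
st()"
```

```text
clock: 11.72
eef_pos: [511.9, 168.3, 37.3]
eef_rot: [3.14, -0.002, -3.077]
wrist_force: [-0.4, -0.9, -0.0]
finger_gap: 25.1
t 11.72 pos [511.89 168.28  37.35] rot [ 3.1396e+00 -1.7000e-03 -3.0769e+00] F [-0.44 -0.94 -0.02] M [-0.032  0.008  0.027] gap 25.06 j [ 0.249  0.477  1.704  0.003  0.962 -1.389]
clock: 12.38
eef_pos: [511.9, 168.3, 37.3]
eef_rot: [3.14, -0.002, -3.077]
wrist_force: [-0.4, -1.0, -0.6]
finger_gap: 17.6
t 12.38 pos [511.89 168.27  37.33] rot [ 3.1396e+00 -1.8000e-03 -3.0769e+00] F [-0.38 -1.01 -0.59] M [ 0.004 -0.026  0.049] gap 17.59 j [ 0.248  0.477  1.704  0.003  0.962 -1.389]
```

```bash
python3 -m crank '[{"offset":[0.0008,0.001,0],"spin":0},{"offset":[0.0022,0.0028,0],"spin":0},{"offset":[0.0038,0.0048,0],"spin":0},{"offset":[0.0054,0.0068,0],"spin":0},{"offset":[0.007,0.0088,0],"spin":0},{"offset":[0.0083,0.0104,0],"spin":0},{"offset":[0.0093,0.0116,0],"spin":0},{"offset":[0.0093,0.0116,0],"spin":0}]'
python3 -c "
from h import *
st()"
```

```text
clock: 13.05
eef_pos: [521.4, 180.2, 37.3]
eef_rot: [3.139, -0.001, -3.077]
wrist_force: [0.0, 0.8, -0.4]
finger_gap: 17.6
t 13.05 pos [521.43 180.2   37.32] rot [ 3.1394e+00 -1.4000e-03 -3.0768e+00] F [ 0.04  0.75 -0.35] M [ 0.206 -0.139 -0.015] gap 17.58 j [ 0.265  0.501  1.667  0.003  0.975 -1.372]
```

Now slowly along +x of the jig (0.5 mm/row).

```bash
python3 -m crank '[{"offset":[0.0004,0,0],"spin":0},{"offset":[0.0008,0,0],"spin":0},{"offset":[0.0012,0.0001,0],"spin":0},{"offset":[0.0016,0.0001,0],"spin":0},{"offset":[0.002,0.0001,0],"spin":0},{"offset":[0.002,0.0001,0],"spin":0},{"offset":[0.002,0.0001,0],"spin":0},{"offset":[0.002,0.0001,0],"spin":0}]'
python3 -c "
from h import *
st()"
```

```text
clock: 13.72
eef_pos: [523.1, 180.3, 37.3]
eef_rot: [3.139, -0.002, -3.077]
wrist_force: [-5.9, -0.0, 3.8]
finger_gap: 17.4
t 13.72 pos [523.08 180.27  37.31] rot [ 3.1395e+00 -2.3000e-03 -3.0767e+00] F [-5.85 -0.04  3.78] M [-0.098  0.937 -0.001] gap 17.39 j [ 0.264  0.504  1.662  0.003  0.978 -1.373]
```

```bash
python3 -m crank '[{"offset":[0.0003,0.0005,0],"spin":0},{"offset":[0.0002,0.001,0],"spin":0},{"offset":[0.0002,0.0015,0],"spin":0},{"offset":[0.0002,0.002,0],"spin":0},{"offset":[0.0001,0.0025,0],"spin":0},{"offset":[0.0001,0.003,0],"spin":0},{"offset":[0.0001,0.0035,0],"spin":0},{"offset":[0.0001,0.0035,0],"spin":0}]'
python3 -c "
from h import *
st()"
```

```text
clock: 14.38
eef_pos: [522.9, 183.5, 37.3]
eef_rot: [3.14, -0.003, -3.077]
wrist_force: [-5.0, -2.3, 3.9]
finger_gap: 17.3
t 14.38 pos [522.9  183.45  37.33] rot [ 3.1401 -0.0032 -3.0767] F [-4.99 -2.28  3.89] M [-0.493  0.953  0.026] gap 17.33 j [ 0.27   0.506  1.659  0.003  0.98  -1.367]
```

```bash
python3 -m crank '[{"offset":[0.0003,0.0003,0],"spin":0},{"offset":[0.0003,0.0006,0],"spin":0},{"offset":[0.0003,0.0009,0],"spin":0},{"offset":[0.0002,0.0012,0],"spin":0},{"offset":[0.0002,0.0015,0],"spin":0},{"offset":[0.0002,0.0015,0],"spin":0},{"offset":[0.0002,0.0015,0],"spin":0},{"offset":[0.0002,0.0015,0],"spin":0}]'
python3 -c "
from h import *
st()"
```

```text
clock: 15.05
eef_pos: [522.8, 184.4, 37.3]
eef_rot: [3.141, -0.004, -3.077]
wrist_force: [-4.9, -5.5, 4.4]
finger_gap: 17.3
t 15.05 pos [522.83 184.36  37.31] rot [ 3.141  -0.0041 -3.0768] F [-4.86 -5.5   4.36] M [-0.816  0.867  0.018] gap 17.3 j [ 0.272  0.507  1.657  0.002  0.982 -1.364]
```

```bash
python3 -m crank '[{"offset":[0.0003,0.0006,0.0001],"spin":0},{"offset":[0.0003,0.0007,0.0001],"spin":0},{"offset":[0.0004,0.0008,0.0001],"spin":0},{"offset":[0.0004,0.0009,0.0001],"spin":0},{"offset":[0.0004,0.001,0.0001],"spin":0},{"offset":[0.0004,0.001,0.0001],"spin":0},{"offset":[0.0004,0.001,0.0001],"spin":0},{"offset":[0.0004,0.001,0.0001],"spin":0}]'
python3 -c "
from h import *
st()"
```

```text
clock: 15.72
eef_pos: [522.8, 184.4, 37.3]
eef_rot: [-3.141, -0.006, -3.077]
wrist_force: [-5.2, -8.8, 4.2]
finger_gap: 17.6
t 15.72 pos [522.83 184.36  37.32] rot [-3.1407 -0.0055 -3.077 ] F [-5.2  -8.75  4.17] M [-1.327  0.968  0.021] gap 17.63 j [ 0.273  0.508  1.655  0.     0.984 -1.363]
```

```bash
python3 -m crank '[{"offset":[0.0004,0.0009,0],"spin":0},{"offset":[0.00045,0.0009,0],"spin":0},{"offset":[0.0005,0.0009,0],"spin":0},{"offset":[0.00055,0.0009,0],"spin":0},{"offset":[0.0006,0.0009,0],"spin":0},{"offset":[0.0006,0.0009,0],"spin":0},{"offset":[0.0006,0.0009,0],"spin":0},{"offset":[0.0006,0.0009,0],"spin":0}]' 0 20
python3 -c "
from h import *
st()"
```

```text
clock: 16.38
eef_pos: [522.8, 184.3, 37.3]
eef_rot: [-3.139, -0.007, -3.077]
wrist_force: [-7.6, -7.6, 6.8]
finger_gap: 17.9
t 16.38 pos [522.83 184.34  37.31] rot [-3.1393 -0.0075 -3.0771] F [-7.65 -7.64  6.83] M [-1.317  1.369  0.005] gap 17.86 j [ 2.730e-01  5.090e-01  1.654e+00 -1.000e-03  9.870e-01 -1.362e+00]
```

```bash
for i in 1 2; do python3 -m crank '[{"offset":[0.0006,0.0009,0],"spin":0},{"offset":[0.0006,0.0009,0],"spin":0},{"offset":[0.0006,0.0009,0],"spin":0},{"offset":[0.0006,0.0009,0],"spin":0},{"offset":[0.0006,0.0009,0],"spin":0},{"offset":[0.0006,0.0009,0],"spin":0},{"offset":[0.0006,0.0009,0],"spin":0},{"offset":[0.0006,0.0009,0],"spin":0}]'
python3 -c "
from h import *
st()"; done
```

```text
clock: 17.05
eef_pos: [522.8, 184.3, 37.3]
eef_rot: [-3.138, -0.009, -3.077]
wrist_force: [-7.9, -8.0, 7.7]
finger_gap: 17.8
t 17.05 pos [522.79 184.32  37.28] rot [-3.1379 -0.0095 -3.0773] F [-7.94 -8.04  7.68] M [-1.296  1.366 -0.021] gap 17.79 j [ 0.274  0.51   1.652 -0.002  0.989 -1.36 ]
clock: 17.72
eef_pos: [522.8, 184.3, 37.3]
eef_rot: [-3.136, -0.011, -3.077]
wrist_force: [-8.1, -7.3, 7.1]
finger_gap: 17.3
t 17.72 pos [522.76 184.3   37.27] rot [-3.1365 -0.0114 -3.0774] F [-8.06 -7.31  7.12] M [-1.224  1.292 -0.014] gap 17.3 j [ 0.274  0.511  1.65  -0.003  0.992 -1.359]
```

```bash
python3 -m crank '[{"offset":[0.00065,0.0009,0.00005],"spin":0},{"offset":[0.0007,0.0009,0.0001],"spin":0},{"offset":[0.00075,0.0009,0.00015],"spin":0},{"offset":[0.0008,0.0009,0.0002],"spin":0},{"offset":[0.0008,0.0009,0.0002],"spin":0},{"offset":[0.0008,0.0009,0.0002],"spin":0},{"offset":[0.0008,0.0009,0.0002],"spin":0},{"offset":[0.0008,0.0009,0.0002],"spin":0}]'
python3 -c "
from h import *
st()"
for i in 1 2; do python3 -m crank '[{"offset":[0.0008,0.0009,0.0001],"spin":0},{"offset":[0.0008,0.0009,0.0001],"spin":0},{"offset":[0.0008,0.0009,0.0001],"spin":0},{"offset":[0.0008,0.0009,0.0001],"spin":0},{"offset":[0.0008,0.0009,0.0001],"spin":0},{"offset":[0.0008,0.0009,0.0001],"spin":0},{"offset":[0.0008,0.0009,0.0001],"spin":0},{"offset":[0.0008,0.0009,0.0001],"spin":0}]'
python3 -c "
from h import *
st()"; done
```

```text
clock: 18.38
eef_pos: [522.8, 184.3, 37.3]
eef_rot: [-3.135, -0.014, -3.078]
wrist_force: [-8.1, -7.5, 4.5]
finger_gap: 17.4
t 18.38 pos [522.81 184.31  37.32] rot [-3.1351 -0.0137 -3.0777] F [-8.08 -7.53  4.47] M [-1.208  1.406  0.002] gap 17.36 j [ 0.275  0.513  1.648 -0.004  0.996 -1.358]
clock: 19.05
eef_pos: [522.8, 184.3, 37.3]
eef_rot: [-3.134, -0.016, -3.078]
wrist_force: [-8.6, -7.6, 6.8]
finger_gap: 17.2
t 19.05 pos [522.79 184.27  37.26] rot [-3.1337 -0.0162 -3.0779] F [-8.61 -7.56  6.83] M [-1.237  1.491  0.03 ] gap 17.22 j [ 0.275  0.514  1.646 -0.005  0.999 -1.357]
clock: 19.72
eef_pos: [522.8, 184.3, 37.3]
eef_rot: [-3.132, -0.019, -3.078]
wrist_force: [-9.2, -6.7, 7.7]
finger_gap: 17.5
t 19.72 pos [522.8  184.26  37.3 ] rot [-3.1323 -0.0185 -3.0782] F [-9.18 -6.71  7.69] M [-1.203  1.524 -0.041] gap 17.49 j [ 0.275  0.515  1.644 -0.006  1.002 -1.356]
```

```bash
python3 -m crank '[{"offset":[0.0006,0.0007,0.0001],"spin":0},{"offset":[0.0005,0.0006,0.0002],"spin":0},{"offset":[0.0004,0.0005,0.0003],"spin":0},{"offset":[0.0003,0.0004,0.0003],"spin":0},{"offset":[0.0003,0.0003,0.0003],"spin":0},{"offset":[0.0003,0.0003,0.0003],"spin":0},{"offset":[0.0003,0.0003,0.0003],"spin":0},{"offset":[0.0003,0.0003,0.0003],"spin":0}]'
python3 -m crank '[{"offset":[0.0002,0.0002,0],"spin":0},{"offset":[0.0002,0.0002,0],"spin":0},{"offset":[0.0002,0.0002,0],"spin":0},{"offset":[0.0002,0.0002,0],"spin":0},{"offset":[0.0002,0.0002,0],"spin":0},{"offset":[0.0002,0.0002,0],"spin":0},{"offset":[0.0002,0.0002,0],"spin":0},{"offset":[0.0002,0.0002,0],"spin":0}]' 0.4
python3 -c "
from h import *
st()"
```

```text
clock: 20.38
eef_pos: [522.7, 184.2, 37.3]
eef_rot: [-3.132, -0.02, -3.079]
wrist_force: [-4.9, -4.8, 2.1]
finger_gap: 17.6
clock: 21.05
eef_pos: [522.9, 184.4, 37.3]
eef_rot: [-3.132, -0.02, -3.078]
wrist_force: [-0.2, 0.2, -0.2]
finger_gap: 37.6
t 21.05 pos [522.95 184.42  37.34] rot [-3.1318 -0.0196 -3.0785] F [-0.21  0.19 -0.18] M [ 0.064  0.024 -0.053] gap 37.64 j [ 0.276  0.516  1.642 -0.006  1.004 -1.355]
```

```bash
python3 -m crank '[{"offset":[0,0,0.005],"spin":0},{"offset":[0,0,0.02],"spin":0},{"offset":[0,0,0.045],"spin":0},{"offset":[-0.015,0,0.07],"spin":0},{"offset":[-0.045,0,0.095],"spin":0},{"offset":[-0.075,0,0.12],"spin":0},{"offset":[-0.1,0,0.145],"spin":0},{"offset":[-0.12,0,0.17],"spin":0}]'
python3 - <<'E'
from h import *
st(); w=cam("wrist"); save(w,"w5"); np.save("W5.npy",w["W"])
p=cam("top"); im=cv2.cvtColor(p["pixels"],cv2.COLOR_RGB2BGR)
cv2.imwrite("pics/t5.png",cv2.resize(im[120:260,100:260],None,fx=5,fy=4,interpolation=cv2.INTER_CUBIC)[:, :800])
q=cam("side")
o=np.array([523.7,191.5]);e=np.array([np.cos(.061),np.sin(.061)]);f=np.array([-e[1],e[0]])
for n,c in(("top",p),("side",q)):
  ms=manip.masks_of(c,"handle")
  for d in ms[:1]:
    v,u=np.nonzero(d["mask"]);print(n,d["conf"],u.min(),u.max(),v.min(),v.max())
for th in(1.5,1.55,1.6,1.65,1.7,1.75):
    X=[np.r_[o+e*(82-160*np.cos(th))+f*y,50+160*np.sin(th)] for y in(-18,102)]
    print(th,X[1].round(0),(proj(p,X)).round(1).tolist(),proj(q,X).round(1).tolist())
E
```

```text
clock: 21.72
eef_pos: [401.0, 184.2, 208.8]
eef_rot: [-3.132, -0.019, -3.078]
wrist_force: [0.5, 0.4, -0.0]
finger_gap: 37.8
t 21.72 pos [401.05 184.23 208.8 ] rot [-3.132  -0.0194 -3.0783] F [ 0.53  0.44 -0.01] M [ 0.092  0.011 -0.06 ] gap 37.77 j [ 0.35   0.065  1.79  -0.004  1.307 -1.283]
top 0.7 121 174 142 171
side 0.82 251 266 103 147
1.5 [588. 298. 210.] [[171.5, 158.7], [120.5, 163.2]] [[258.0, 116.0], [244.9, 101.1]]
1.55 [596. 298. 210.] [[171.2, 155.3], [120.2, 159.8]] [[260.1, 115.5], [247.0, 100.7]]
1.6 [604. 299. 210.] [[171.0, 151.9], [120.1, 156.4]] [[262.2, 115.1], [249.0, 100.3]]
1.65 [612. 299. 209.] [[170.9, 148.6], [120.0, 153.1]] [[264.4, 114.8], [251.1, 100.0]]
1.7 [620. 300. 209.] [[170.7, 145.4], [119.9, 149.9]] [[266.5, 114.6], [253.1, 99.9]]
1.75 [628. 300. 207.] [[170.6, 142.2], [119.9, 146.7]] [[268.6, 114.5], [255.1, 99.8]]
```

View pics/w5.png

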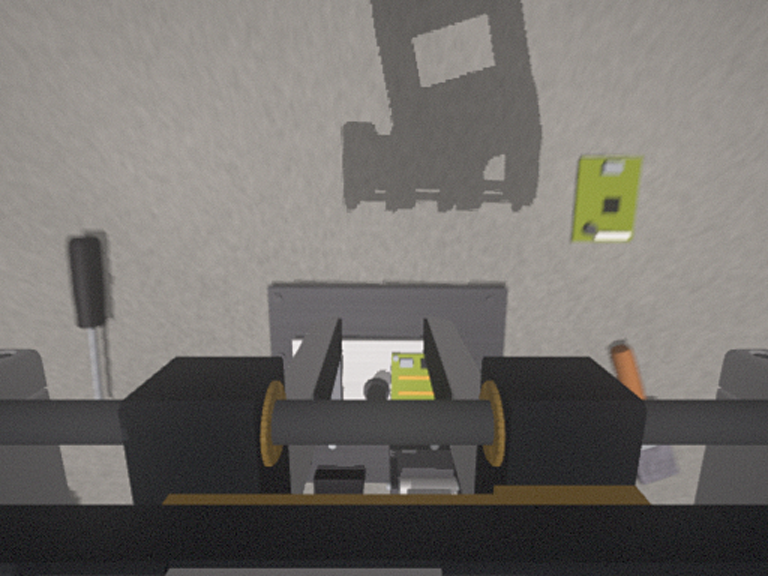

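View pics/t5.png

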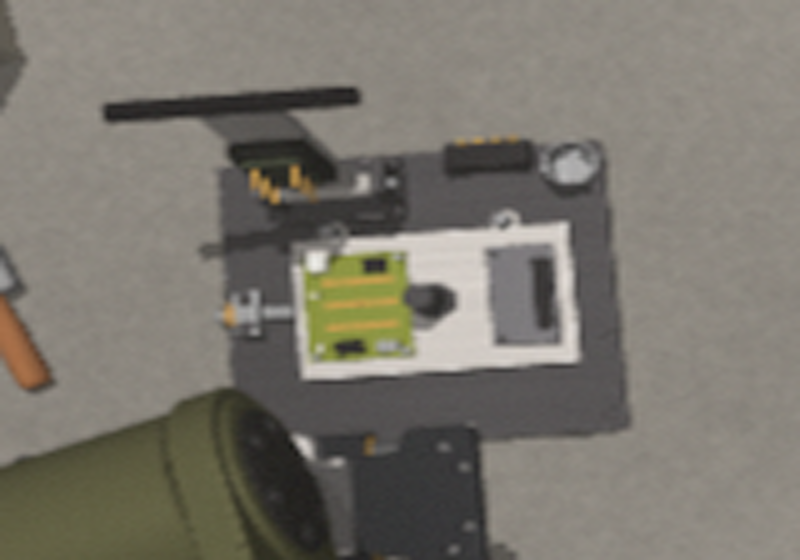

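```bash
python3 -m crank '[{"offset":[0,0.01,0.015],"spin":-5},{"offset":[0.005,0.025,0.035],"spin":-12},{"offset":[0.015,0.04,0.055],"spin":-19},{"offset":[0.03,0.055,0.065],"spin":-26},{"offset":[0.05,0.07,0.065],"spin":-33},{"offset":[0.075,0.085,0.065],"spin":-40},{"offset":[0.1,0.097,0.065],"spin":-47},{"offset":[0.125,0.097,0.065],"spin":-54}]' 0.5
python3 -m crank '[{"offset":[0.025,0,0],"spin":-7},{"offset":[0.05,0,0],"spin":-14},{"offset":[0.075,0,0],"spin":-21},{"offset":[0.09,0,0],"spin":-28},{"offset":[0.098,0,0],"spin":-35},{"offset":[0.098,0,0],"spin":-36},{"offset":[0.098,0,0],"spin":-36},{"offset":[0.098,0,0],"spin":-36}]'
python3 - <<'E'
from h import *
st(); w=cam("wrist"); save(w,"w6"); np.save("W6.npy",w["W"])
E
```

```text
clock: 22.63
eef_pos: [529.3, 282.9, 269.9]
eef_rot: [-3.129, -0.021, 2.257]
wrist_force: [-0.8, 0.8, -1.3]
finger_gap: 47.2
clock: 23.3
eef_pos: [627.0, 282.9, 269.0]
eef_rot: [-3.128, -0.02, 1.633]
wrist_force: [0.9, -0.7, 0.1]
finger_gap: 47.0
t 23.3 pos [626.98 282.9  268.98] rot [-3.1278 -0.0202  1.6329] F [ 0.93 -0.74  0.07] M [-0.105  0.026 -0.015] gap 46.96 j [0.361 0.602 0.947 0.023 1.599 0.3  ]
```

View pics/w6.png

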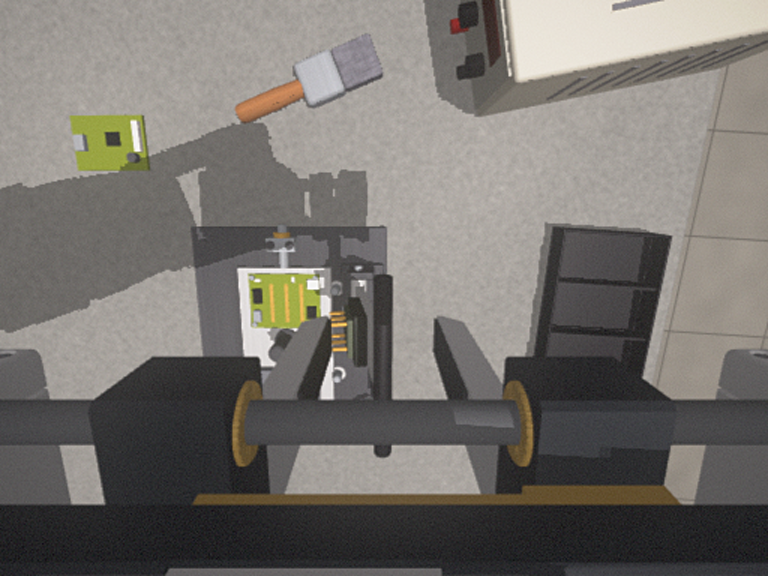

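Run:
```python
from h import *
w=cam("wrist"); w["W"]=np.load("W6.npy")
print(back(w,np.array([[383,277],[383,400],[383,452]])/1.5,208)); p=w["W"];print(w["cx"])
```

```text
[[626.1448323  297.55893369 208.        ]
 [631.21098796 217.34697397 208.        ]
 [633.56788991 180.03036995 208.        ]]
254.67741240123343
```

```bash
python3 -m crank '[{"offset":[0,-0.003,-0.015],"spin":0},{"offset":[0,-0.003,-0.035],"spin":0},{"offset":[0,-0.003,-0.055],"spin":0},{"offset":[0,-0.003,-0.068],"spin":0},{"offset":[0,-0.003,-0.076],"spin":0},{"offset":[0,-0.003,-0.08],"spin":0},{"offset":[0,-0.003,-0.08],"spin":0},{"offset":[0,-0.003,-0.08],"spin":0}]'
python3 -m crank '[{"offset":[0,0,0],"spin":0},{"offset":[0,0,0],"spin":0},{"offset":[0,0,0],"spin":0},{"offset":[0,0,0],"spin":0},{"offset":[0,0,0],"spin":0},{"offset":[0,0,0],"spin":0},{"offset":[0,0,0],"spin":0},{"offset":[0,0,0],"spin":0}]' 0 12
python3 -c "
from h import *
st()
import numpy as np
x0,z0=None,None
e=np.array([np.cos(.061),np.sin(.061)])
for th in (1.735,1.65,1.55,1.45,1.35,1.25,1.15,1.05,.95,.85,.75,.65,.55,.45,.35,.25,.15,.05,0):
    r=160*(np.cos(1.735)-np.cos(th)); print(th,(e*r).round(1),round(160*(np.sin(th)-np.sin(1.735)),1))
"
```

```text
clock: 24.07
eef_pos: [627.0, 280.2, 190.8]
eef_rot: [-3.13, -0.021, 1.633]
wrist_force: [-0.6, 0.8, 1.6]
finger_gap: 46.8
clock: 24.73
eef_pos: [627.0, 280.2, 190.9]
eef_rot: [-3.13, -0.021, 1.633]
wrist_force: [-0.6, -1.0, 0.0]
finger_gap: 11.6
t 24.73 pos [627.   280.18 190.85] rot [-3.13   -0.0209  1.6327] F [-0.64 -0.99  0.03] M [-0.08   0.247  0.045] gap 11.62 j [0.358 0.628 1.082 0.024 1.436 0.292]
1.735 [0. 0.] 0.0
1.65 [-13.5  -0.8] 1.7
1.55 [-29.4  -1.8] 2.1
1.45 [-45.4  -2.8] 1.0
1.35 [-61.1  -3.7] -1.7
1.25 [-76.5  -4.7] -6.0
1.15 [-91.3  -5.6] -11.8
1.05 [-105.6   -6.4] -19.1
0.95 [-119.    -7.3] -27.7
0.85 [-131.5   -8. ] -37.6
0.75 [-143.    -8.7] -48.8
0.65 [-153.2   -9.4] -61.0
0.55 [-162.3   -9.9] -74.2
0.45 [-169.9  -10.4] -88.3
0.35 [-176.1  -10.8] -103.0
0.25 [-180.8  -11. ] -118.3
0.15 [-184.   -11.2] -133.9
0.05 [-185.6  -11.3] -149.9
0 [-185.8  -11.3] -157.8
```

```bash
python3 -m crank '[{"offset":[-0.005,-0.0003,0.0007],"spin":0},{"offset":[-0.0135,-0.0008,0.0017],"spin":0},{"offset":[-0.0294,-0.0018,0.0021],"spin":0},{"offset":[-0.0454,-0.0028,0.001],"spin":0},{"offset":[-0.0611,-0.0037,-0.0017],"spin":0},{"offset":[-0.0690,-0.0042,-0.0037],"spin":0},{"offset":[-0.0765,-0.0047,-0.006],"spin":0},{"offset":[-0.0765,-0.0047,-0.006],"spin":0}]'
python3 -c "
from h import *
st()"
```

```text
clock: 25.4
eef_pos: [549.3, 275.6, 185.3]
eef_rot: [-3.13, -0.021, 1.633]
wrist_force: [-4.8, 0.5, 4.0]
finger_gap: 11.8
t 25.4 pos [549.28 275.63 185.31] rot [-3.13   -0.0211  1.6333] F [-4.84  0.45  3.98] M [-0.035  0.831  0.013] gap 11.8 j [0.395 0.461 1.347 0.024 1.337 0.327]
```

```bash
python3 -m crank '[{"offset":[-0.0065,-0.0005,-0.003],"spin":0},{"offset":[-0.0136,-0.001,-0.0063],"spin":0},{"offset":[-0.0279,-0.0018,-0.0136],"spin":0},{"offset":[-0.0413,-0.0027,-0.0222],"spin":0},{"offset":[-0.0538,-0.0034,-0.0321],"spin":0},{"offset":[-0.0653,-0.0041,-0.0433],"spin":0},{"offset":[-0.0755,-0.0048,-0.0555],"spin":0},{"offset":[-0.0801,-0.0051,-0.062],"spin":0}]'
python3 -c "
from h import *
st()"
```

```text
clock: 26.07
eef_pos: [468.3, 270.7, 122.6]
eef_rot: [-3.13, -0.021, 1.634]
wrist_force: [1.0, 2.2, 3.4]
finger_gap: 11.4
t 26.07 pos [468.32 270.66 122.61] rot [-3.1296 -0.0214  1.6335] F [1.01 2.15 3.42] M [ 0.329 -0.125 -0.032] gap 11.4 j [0.444 0.363 1.639 0.027 1.142 0.37 ]
```

```bash
python3 -m crank '[{"offset":[-0.004,-0.0004,-0.0065],"spin":0},{"offset":[-0.0076,-0.0007,-0.0129],"spin":0},{"offset":[-0.0146,-0.001,-0.0275],"spin":0},{"offset":[-0.0198,-0.0014,-0.0425],"spin":0},{"offset":[-0.0230,-0.0016,-0.054],"spin":0},{"offset":[-0.0248,-0.0017,-0.0625],"spin":0},{"offset":[-0.0259,-0.0018,-0.070],"spin":0},{"offset":[-0.0264,-0.0018,-0.0737],"spin":0}]'
python3 -c "
from h import *
st()"
```

```text
clock: 26.73
eef_pos: [441.5, 268.9, 48.0]
eef_rot: [-3.128, -0.021, 1.633]
wrist_force: [-4.6, 3.1, 3.8]
finger_gap: 11.1
t 26.73 pos [441.47 268.88  47.99] rot [-3.1281 -0.0212  1.6335] F [-4.59  3.08  3.77] M [0.435 0.833 0.035] gap 11.11 j [0.463 0.42  1.761 0.03  0.965 0.383]
```

```bash
python3 -m crank '[{"offset":[-0.0004,0,-0.002],"spin":0},{"offset":[-0.0006,0,-0.004],"spin":0},{"offset":[-0.0008,0,-0.006],"spin":0},{"offset":[-0.001,0,-0.008],"spin":0},{"offset":[-0.001,0,-0.010],"spin":0},{"offset":[-0.001,0,-0.0115],"spin":0},{"offset":[-0.001,0,-0.013],"spin":0},{"offset":[-0.001,0,-0.013],"spin":0}]'
python3 -c "
from h import *
st()"
```

```text
clock: 27.4
eef_pos: [440.5, 268.9, 34.8]
eef_rot: [-3.128, -0.021, 1.633]
wrist_force: [-0.2, 2.4, -1.8]
finger_gap: 11.4
t 27.4 pos [440.5  268.88  34.75] rot [-3.1281 -0.0212  1.6335] F [-0.15  2.35 -1.77] M [ 0.42   0.035 -0.003] gap 11.41 j [0.464 0.44  1.77  0.031 0.936 0.383]
```

```bash
python3 -m crank '[{"offset":[0,0,-0.0006],"spin":0},{"offset":[0,0,-0.0012],"spin":0},{"offset":[0,0,-0.0018],"spin":0},{"offset":[0,0,-0.0024],"spin":0},{"offset":[0,0,-0.003],"spin":0},{"offset":[0,0,-0.003],"spin":0},{"offset":[0,0,-0.003],"spin":0},{"offset":[0,0,-0.003],"spin":0}]'
python3 -c "
from h import *
st()"
```

```text
clock: 28.07
eef_pos: [440.4, 268.9, 31.6]
eef_rot: [-3.128, -0.021, 1.633]
wrist_force: [-3.0, 3.7, -0.1]
finger_gap: 11.4
t 28.07 pos [440.42 268.9   31.65] rot [-3.1279 -0.0212  1.6334] F [-3.03  3.74 -0.11] M [ 0.431  0.37  -0.027] gap 11.41 j [0.464 0.445 1.772 0.031 0.93  0.383]
```

```bash
python3 -m crank '[{"offset":[0,0,-0.0005],"spin":0},{"offset":[0,0,-0.001],"spin":0},{"offset":[0,0,-0.0015],"spin":0},{"offset":[0,0,-0.002],"spin":0},{"offset":[0,0,-0.0025],"spin":0},{"offset":[0,0,-0.0025],"spin":0},{"offset":[0,0,-0.0025],"spin":0},{"offset":[0,0,-0.0025],"spin":0}]' 0 20
python3 -c "
from h import *
st()"
```

```text
clock: 28.73
eef_pos: [440.4, 268.9, 29.1]
eef_rot: [-3.128, -0.021, 1.633]
wrist_force: [-3.5, 2.3, 1.1]
finger_gap: 11.3
t 28.73 pos [440.39 268.87  29.05] rot [-3.1278 -0.0211  1.6335] F [-3.5   2.26  1.1 ] M [0.404 0.401 0.   ] gap 11.32 j [0.464 0.449 1.773 0.031 0.924 0.383]
```

```bash
python3 -m crank '[{"offset":[0,0,-0.0004],"spin":0},{"offset":[0,0,-0.0008],"spin":0},{"offset":[0,0,-0.0012],"spin":0},{"offset":[0,0,-0.0015],"spin":0},{"offset":[0,0,-0.0015],"spin":0},{"offset":[0,0,-0.0015],"spin":0},{"offset":[0,0,-0.0015],"spin":0},{"offset":[0,0,-0.0015],"spin":0}]'
python3 - <<'E'
from h import *
st(); p=cam("side"); im=cv2.cvtColor(p["pixels"],cv2.COLOR_RGB2BGR)
cv2.imwrite("pics/s7.png",cv2.resize(im[80:210,170:310],None,fx=5,fy=4.5,interpolation=cv2.INTER_CUBIC))
E
```

```text
clock: 29.4
eef_pos: [440.5, 269.0, 28.6]
eef_rot: [-3.128, -0.021, 1.634]
wrist_force: [-8.1, -0.2, 17.4]
finger_gap: 11.1
t 29.4 pos [440.48 268.98  28.6 ] rot [-3.1282 -0.0213  1.6336] F [-8.05 -0.22 17.37] M [-0.133  1.692  0.016] gap 11.1 j [0.464 0.45  1.773 0.031 0.923 0.382]
```

View pics/s7.png

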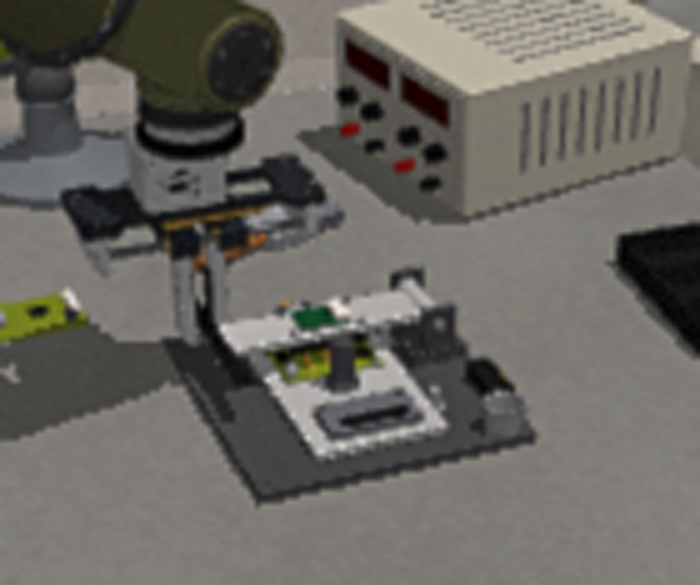

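```bash
python3 -m crank '[{"offset":[-0.0003,0,-0.0002],"spin":0},{"offset":[-0.0003,0,-0.0002],"spin":0},{"offset":[-0.0003,0,-0.0002],"spin":0},{"offset":[-0.0003,0,-0.0002],"spin":0},{"offset":[-0.0003,0,-0.0002],"spin":0},{"offset":[-0.0003,0,-0.0002],"spin":0},{"offset":[-0.0003,0,-0.0002],"spin":0},{"offset":[-0.0003,0,-0.0002],"spin":0}]' 0.35
python3 -c "
from h import *
st()"
python3 -m crank '[{"offset":[0,0,0.005],"spin":0},{"offset":[0,0,0.02],"spin":0},{"offset":[0,0,0.045],"spin":0},{"offset":[-0.01,0,0.075],"spin":0},{"offset":[-0.03,0,0.11],"spin":0},{"offset":[-0.05,0.01,0.145],"spin":0},{"offset":[-0.065,0.02,0.17],"spin":0},{"offset":[-0.07,0.02,0.18],"spin":0}]'
python3 - <<'E'
from h import *
st(); p=cam("top"); im=cv2.cvtColor(p["pixels"],cv2.COLOR_RGB2BGR)
cv2.imwrite("pics/t8.png",cv2.resize(im[120:260,100:260],None,fx=5,fy=4,interpolation=cv2.INTER_CUBIC))
w=cam("wrist"); save(w,"w8"); np.save("W8.npy",w["W"])
for n,c in(("top",p),("w",w)):
  for k in("handle","knob"): print(n,k,[(np.round(d["location"],1).tolist(),round(d["conf"],2)) for d in manip.search_frame(c,k)[:2]])
E
```

```text
clock: 30.12
eef_pos: [440.2, 269.0, 28.3]
eef_rot: [-3.128, -0.021, 1.634]
wrist_force: [-0.2, -0.3, -0.2]
finger_gap: 33.0
t 30.12 pos [440.16 268.96  28.33] rot [-3.128  -0.0213  1.6335] F [-0.21 -0.27 -0.15] M [-0.039  0.002  0.   ] gap 33.0 j [0.464 0.45  1.774 0.031 0.922 0.383]
clock: 30.78
eef_pos: [369.5, 290.4, 212.5]
eef_rot: [-3.133, -0.024, 1.635]
wrist_force: [0.1, -0.0, 0.3]
finger_gap: 33.0
t 30.78 pos [369.5  290.44 212.48] rot [-3.1328 -0.0243  1.635 ] F [ 0.08 -0.01  0.32] M [-0.064  0.062  0.035] gap 32.97 j [0.573 0.111 1.733 0.026 1.294 0.502]
top handle [([519.2, 234.2, 57.7], 0.77), ([445.2, -95.8, 20.7], 0.6)]
top knob [([521.3, 159.7, 14.7], 0.6)]
w handle [([533.6, 237.7, 53.6], 0.83)]
w knob [([534.7, 239.8, 54.2], 0.68)]
```

View pics/w8.png

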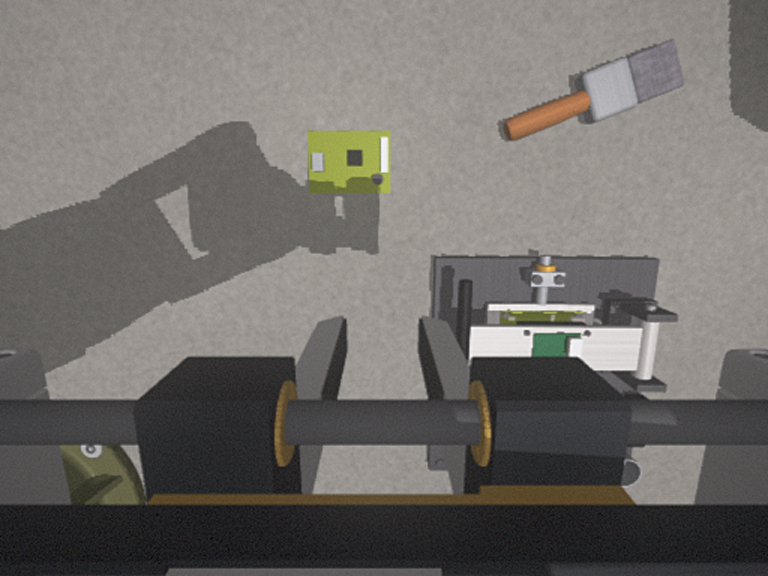

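View pics/t8.png

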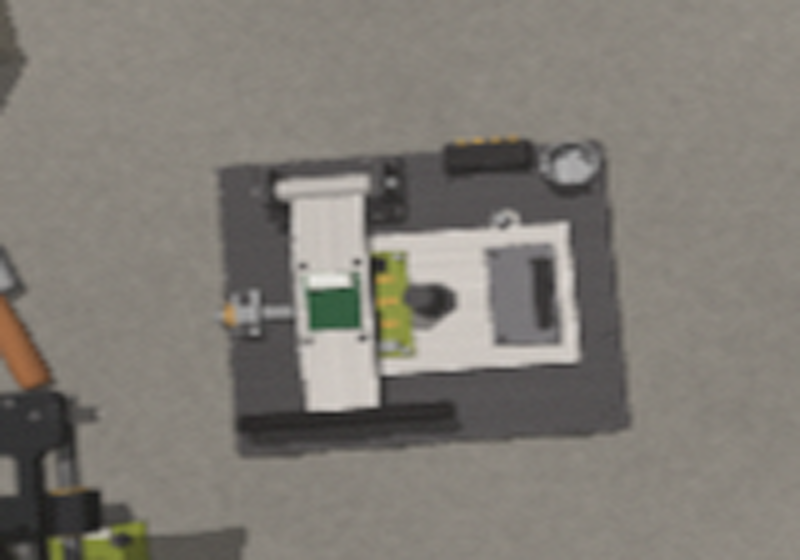

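```bash
python3 -c "
from cell import manip
print(manip.sign_off())"
```

```text
the job is handed in; nothing more can be done
None
```

I loaded the carrier into the jig, slid it home by feel, swung the contact head fully down and handed the job in at about 31 s of the 67 s allowed. The hand-in gives no verdict.

- **Carrier:** I lifted it by the knob, laid it flat on the base plate and slid it first to the pins, then to the stop screw. I kept it pressed for about 3 s, with the wrist reading about 8–9 N towards the pins and 7–8 N towards the screw. The tool stayed within about 0.1 mm and showed almost no twist. I then eased off and released it.
- **Contact head:** I guided it by the grip bar to a sharp hard stop, where the force rose to 17 N within about 0.5 mm.
- **Last checks:** The final top and wrist pictures show:
  - the head level over the board
  - the carrier in the same place as before the head came down, with its edge at the screw end
  - the screw cup not moved and the robot clear of everything

**Not measured or not in agreement:**
- **Pin and screw forces:** I inferred the force on each pin and on the screw from the wrist reading, so base friction leaves them uncertain by up to about 3 N.
- **Tool tilt:** The tool tilted by about 0.02 rad during the hold.
- **Bar height:** The bar stopped about 2–4 mm lower by tool height than the given 50 mm. I put this down to where the fingers gripped the bar, because the stop felt hard and the pictures show the head level.

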